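# Draw the spacer plate out from under a stack of filter plates

### The job

Pull the black spacer plate out from under the stack of white filter plates through the gap between the uprights, so that the stack comes down onto the bench and stays standing neatly against the frame. Do not lift or unload the plates. Then lay the spacer plate flat in the shallow tray, without dropping it, and leave everything else on the bench where it is.

Things in the scene. Friction and masses are not known exactly. Their poses are not given: they have to be found in the camera images.
- stop_frame: Fixed steel frame, the stack stands against its rear. Origin on the bench, in the plane of the uprights' rear faces, midway between them; x points back into the stack, z up. The spacer plate is drawn out along -x, between two uprights (x -10 to 0, y 40 to 66 mm on either side, up to z 105 mm) that hold the plates back. The uprights carry the header rail.
- header_rail (a point): Centre of the frame's header rail, 30 mm deep (frame x -30 to 0), 150 mm wide (y), 34 mm high (z 105 to 139 mm). It hangs partly over the tongue, so a tool pointing straight down does not fit at the lug: lean it back, away from the frame.
- spacer_center (a point): Black hard-plastic spacer plate, about 0.15 kg, flat on the bench, under the stack. Point half-way along its 150 mm length, 5 mm above its underside; x along it to the rear (about the frame's x), z up. 10 mm thick; body 60 mm wide, x -25 to +75; tongue 36 mm wide, x -75 to -25, sticking out in front of the frame. Rear end starts 85 to 93 mm behind the frame's origin.
- spacer_lug (a point): Centre of the spacer plate's lug, a solid block standing on the tongue near its front end, 58 mm in front of spacer_center and 24 mm above the plate's underside; axes as spacer_center. 36 mm wide (y, flush with the tongue's sides), 16 mm deep (x), top 38 mm above the bench. It can be gripped across its width.
- tray: Empty, fixed, shallow white plastic tray on the bench. Origin under its centre; x along its length. Outside 240 (x) x 160 (y) x 22 mm (z), walls and floor 4 mm thick.
- plate0: White plastic filter plate 1 of 4 from the bottom of the stack, 100 (x) x 120 (y) x 24 mm, about 0.2 kg, lying flat. Origin at the centre of its underside, axes as the frame's. The plates lie loose on one another, front faces 2 to 6 mm behind the uprights.
- plate1: White plastic filter plate 2 of 4 from the bottom of the stack, 100 (x) x 120 (y) x 24 mm, about 0.2 kg, lying flat. Origin at the centre of its underside, axes as the frame's. The plates lie loose on one another, front faces 2 to 6 mm behind the uprights.
- plate2: White plastic filter plate 3 of 4 from the bottom of the stack, 100 (x) x 120 (y) x 24 mm, about 0.2 kg, lying flat. Origin at the centre of its underside, axes as the frame's. The plates lie loose on one another, front faces 2 to 6 mm behind the uprights.
- plate3: White plastic filter plate 4 of 4 from the bottom of the stack, 100 (x) x 120 (y) x 24 mm, about 0.2 kg, lying flat. Origin at the centre of its underside, axes as the frame's. The plates lie loose on one another, front faces 2 to 6 mm behind the uprights.
- wrench: Bystander: steel wrench, 170 mm long, lying flat; origin at its underside.
- spray_can: Bystander: upright spray can, 52 mm across, 150 mm tall; origin at its underside.
- spare_plate: Bystander: single white filter plate, 100 x 120 x 24 mm, lying flat on its own; origin at its underside.
- flat_bar: Bystander: plain black plastic flat bar, 150 x 40 x 10 mm, lying on its own: NOT the spacer plate; origin at its underside.
- carton: Bystander: cardboard carton, 90 x 70 x 60 mm; origin at its underside.
- mug: Bystander: white mug, 80 mm across, 90 mm tall; origin at its underside.
- spacer: The spacer plate itself: origin at its underside, 5 mm below spacer_center, same axes.
Things that resemble listed ones, but are neither listed nor needed, are in the scene too. What is meant by the spacer is not orange or purple, and is the smaller of those in its own colour.

How it is judged:
On the way:
1. the spacer plate is wholly out in front of the uprights and the stack stands on the bench (x of spacer_center in the frame of stop_frame below -0.08 m and angle between each of plate0, plate1, plate2, plate3's own z axis and vertical below 0.1 rad and horizontal distance between plate0 and plate1 below 0.02 m and horizontal distance between plate1 and plate2 below 0.02 m and horizontal distance between plate2 and plate3 below 0.02 m and height (world z) of plate0 below 0.004 m and x of plate0 in the frame of stop_frame between 0.03 and 0.09 m and y of plate0 in the frame of stop_frame between -0.03 and 0.03 m), for 0.2 s.
At the end, for the whole second after the job is handed in: Spacer plate flat (0.06 rad) on the tray floor, centre within 90 mm along, 55 mm across of the tray centre; filter plates flat (0.1 rad), each within 20 mm of the one below, the lowest on the bench, its centre 30 to 90 mm behind the frame origin, 30 mm of its mid-line; all at rest (x of spacer_center in the frame of tray between -0.09 and 0.09 m and y of spacer_center in the frame of tray between -0.055 and 0.055 m and z of spacer_center in the frame of tray below 0.014 m and angle between spacer_center's own z axis and vertical below 0.06 rad and angle between each of plate0, plate1, plate2, plate3's own z axis and vertical below 0.1 rad and horizontal distance between plate0 and plate1 below 0.02 m and horizontal distance between plate1 and plate2 below 0.02 m and horizontal distance between plate2 and plate3 below 0.02 m and height (world z) of plate0 below 0.004 m and x of plate0 in the frame of stop_frame between 0.03 and 0.09 m and y of plate0 in the frame of stop_frame between -0.03 and 0.03 m and linear speed of each of spacer, plate0, plate1, plate2, plate3 below 0.02 m/s); the robot touches nothing.
It fails at once if a filter plate is tipped over or falls (angle between any of plate0, plate1, plate2, plate3's own z axis and vertical above 0.5 rad).
It fails at once if the filter plates are lifted or unloaded (height (world z) of plate0 above 0.04 m or height (world z) of plate1 above 0.064 m or height (world z) of plate2 above 0.088 m or height (world z) of plate3 above 0.112 m).
It fails at once if the spacer plate is let go more than about 40 mm up (height (world z) of spacer_center above 0.05 m and contact force between the fingers and spacer below 0.05 N).
It fails at once if a bystander is moved by more than 40 mm (distance of any of wrench, spray_can, spare_plate, flat_bar, carton, mug from where it was at the start of the episode above 0.04 m).
It also fails if it takes over 61 s, if anything falls off the work surface, if the arm or the gripper's body presses on something with over 40 N, if the wrist force passes 120 N, or if a joint passes its speed limit or range.

### The arm

A 6-joint arm with a two-finger parallel gripper is mounted at the origin on the work surface. World frame = base frame: x ahead of the robot, y to its left, z up, the work surface at z = 0. Lengths are in m, angles in rad, forces in N, time in s.
With the tool pointing down it reaches from about 0.275 to 0.975 m from the base axis. Payload 8.4 kg.
Tool frame: the origin (TCP) lies on the centre line of the jaws, within the pads' length; the fingertips stand 8 mm ahead of it and the grasp point (between the pads) lies 11 mm behind it (env.tip_reach is the distance from the TCP to the fingertips, in m); z points along the fingers, y is the line along which they close (so a half turn about z gives the same grasp; the last joint's range is limited). The gripper opens to 92 mm and grips with 3 to 60 N. Pads are 20 mm wide; open, the fingers measure 128 mm over their backs; the gripper's body (75 mm by 189 mm) begins 69 mm behind the grasp point.
Start: joints at [-1.209, 0.353, 1.633, -0, 1.155, -0.002], TCP at [0.222, -0.584, 0.223] pointing down, gripper open.
Joint ranges: [-2.63, 2.63], [-0.92, 2.1], [0.06, 2.66], [-1.3, 4.44], [0, 2.69], [-3.02, 3.02]. Speed limits (rad/s): [2.22, 2.22, 2.79, 3.14, 3.14, 3.14].

### API

Orientations are given as a unit quaternion [x, y, z, w].
In Python, from cell import env, claw, kin, readout, cams, workorder gives the robot as it stands. The module is installed in compiled form; this text tells all that it offers. Calls block until the motion is done:
- env.movep(position, orientation): joint-space move of the TCP to a pose.
- env.move_linear(position, ori=None, velocity=0.15): straight line of the TCP; ori=None keeps the orientation; velocity is the mean speed in m/s.
- env.set_joints(angles): joint-space move.
- claw.gripper_to(opening, squeeze=None): opening from 0.0 (shut) to 1.0 (fully open); squeeze is the grip in N (None keeps the last); returns when the fingers have stopped.
- env.pause(seconds).
- kin.ik(position, orientation): joint angles nearest the present ones, or None.
- readout.get_obs(): the state.
- cams.capture(name): name is "side" or "top"; returns a dict with "img" (384x512x3 uint8, blue, green, red), "intrinsics" (3x3 intrinsics, pixels), "k1" (the pictures are not rectified: a ray, as slopes to the right and down, at radius r is drawn at 1 + k1 r^2 times it, then the intrinsics apply), "rvec" (rotation vector, rad) and "tvec" (3), from world to camera coordinates, as OpenCV has them. Camera axes: x right, y down, z forward; pixel columns grow to the right and rows downward; lengths in m; the calibration is good to about 2 mm. A picture is of the moment at which its call begins. There is no depth.
A pose or a line that the arm cannot do raises env.PlanningError and nothing moves.
- workorder.hand_in(): hands the job in; it is judged then, once.
Trained networks look in the newest picture that a camera, given by its name, has taken for a name from the list of things; names that differ only in an ending like _2 or _b are one class to them, and where a whole thing is asked for, a point or a joint stands for the part that bears it (a point fixed in the world has none). Each returns a list of dicts, best first, with "confidence" (0 to 1); they miss things now and then, are a little off and sometimes report something else, mostly with a low value. They report only what shows in the picture. A call takes as long as a camera call. They do not tell look-alikes from the thing itself.
- cams.cut_out(camera, query): "pixels" (384x512 bool, what is visible of it).
- cams.mark_of(camera, query): "location" ([x, y, z] in m, in the coordinates of the camera as it stood for that picture, good to about 4 mm: a listed point, or the origin of a listed thing).
The state is a dict: "t": time; "qpos": joint angles; "qvel": joint speeds; "effort": joint torques, N m; "eef_pos": TCP position; "eef_rot": TCP orientation; "wrist_force": force on the tool from outside, world axes, zero at the start; "ft_torque": the same for the moment, N m; "finger_gap": opening from 0.0 (shut) to 1.0 (fully open); "grip_force": force on a finger pad.
Only numpy, scipy, OpenCV 4.12 (cv2) and the standard library are available. Lean on these libraries where they do the work, as an engineer would, in place of code of your own. Each camera call takes 0.05 s, during which the arm holds its last target. There are 200 camera calls.

## Working session

There is one attempt and no reset: what is moved stays moved. The work goes in short steps, each a Python script; the robot and the scene stay as the last script left them, time stands still between calls to the robot, and variables do not carry over. Pictures are saved under pics/ and viewed, at most 10 in all, crops included, and the job is handed in when it is done.

```bash
mkdir -p pics
cat > h.py <<'E'
from cell import env, claw, kin, readout, cams, workorder
import numpy as np, cv2
from scipy.spatial.transform import Rotation as R
def cap(n):
    c=cams.capture(n); c['R']=cv2.Rodrigues(np.array(c['rvec'],float))[0]; c['t']=np.array(c['tvec'],float).ravel(); return c
def c2w(c,p): return c['R'].T@(np.array(p)-c['t'])
def w2p(c,p):
    q=c['R']@np.array(p)+c['t']; s=q[:2]/q[2]; s=s*(1+c['k1']*(s@s)); K=np.array(c['intrinsics']); return K[:2,:2]@s+K[:2,2]
def p2w(c,uv,z):
    K=np.array(c['intrinsics']); d=np.array([(uv[0]-K[0,2])/K[0,0],(uv[1]-K[1,2])/K[1,1]]); s=d.copy()
    for _ in range(20): s=d/(1+c['k1']*(s@s))
    r=c['R'].T@np.r_[s,1]; o=-c['R'].T@c['t']; return o+r*(z-o[2])/r[2]
E
python3 - <<'E'
from h import *
for n in ['top','side']:
    c=cap(n); cv2.imwrite(f'pics/{n}0.png',c['img'])
    print(n,'cam at',np.round(-c['R'].T@c['t'],3))
    for q in ['stop_frame','header_rail','spacer_center','spacer_lug','tray','plate0','plate3','wrench','spray_can','spare_plate','flat_bar','carton','mug']:
        for d in cams.mark_of(n,q)[:4]:
            w=c2w(c,d['location']); print(q,round(d['confidence'],2),np.round(w,3),np.round(w2p(c,w)))
print(readout.get_obs()['t'])
E
```

```text
top cam at [ 0.374 -0.073  1.296]
stop_frame 0.65 [ 0.575 -0.126  0.001] [277. 171.]
header_rail 0.79 [ 0.571 -0.111  0.117] [273. 166.]
spacer_center 0.94 [ 0.212 -0.284  0.007] [337. 305.]
spacer_center 0.82 [ 0.775 -0.157  0.003] [287. 101.]
spacer_center 0.74 [ 0.338 -0.011  0.008] [235. 258.]
spacer_center 0.51 [ 0.577 -0.135  0.006] [280. 170.]
spacer_lug 0.88 [ 0.258 -0.028  0.037] [241. 289.]
spacer_lug 0.83 [ 0.273 -0.239  0.03 ] [321. 283.]
spacer_lug 0.71 [ 0.434 -0.256 -0.002] [325. 222.]
spacer_lug 0.69 [ 0.568 -0.078  0.027] [260. 173.]
tray 0.78 [0.502 0.315 0.004] [118. 198.]
plate0 0.79 [ 0.585 -0.181  0.08 ] [299. 163.]
plate3 0.79 [ 0.585 -0.181  0.08 ] [299. 163.]
wrench 0.9 [ 0.431 -0.255  0.002] [325. 223.]
spray_can 0.56 [ 0.518 -0.381  0.004] [369. 191.]
spare_plate 0.95 [0.727 0.289 0.   ] [129. 120.]
flat_bar 0.79 [0.795 0.116 0.003] [190.  95.]
flat_bar 0.66 [ 0.384 -0.437  0.002] [391. 240.]
carton 0.86 [ 0.655 -0.419 -0.002] [381. 143.]
mug 0.61 [ 0.388 -0.436  0.001] [391. 238.]
side cam at [ 0.404 -0.891  0.648]
header_rail 0.66 [ 0.574 -0.114  0.12 ] [
[... 438 characters left out ...]
87 -0.18   0.034] [290. 231.]
plate0 0.89 [ 0.588 -0.179  0.086] [291. 216.]
plate0 0.76 [ 0.593 -0.179  0.059] [292. 224.]
plate0 0.62 [ 0.585 -0.177  0.005] [289. 239.]
plate3 0.9 [ 0.587 -0.18   0.034] [290. 231.]
plate3 0.89 [ 0.588 -0.179  0.086] [291. 216.]
plate3 0.76 [ 0.593 -0.179  0.059] [292. 224.]
plate3 0.62 [ 0.585 -0.177  0.005] [289. 239.]
wrench 0.96 [ 0.433 -0.256 -0.001] [237. 269.]
spray_can 0.66 [ 0.515 -0.385 -0.   ] [279. 305.]
spray_can 0.35 [0.73  0.289 0.001] [298. 157.]
spray_can 0.21 [ 0.583 -0.185  0.032] [289. 233.]
spare_plate 0.92 [ 0.73   0.286 -0.   ] [298. 157.]
flat_bar 0.72 [0.792 0.12  0.002] [327. 177.]
carton 0.89 [ 0.647 -0.423  0.002] [342. 309.]
1.4
```

View pics/top0.png

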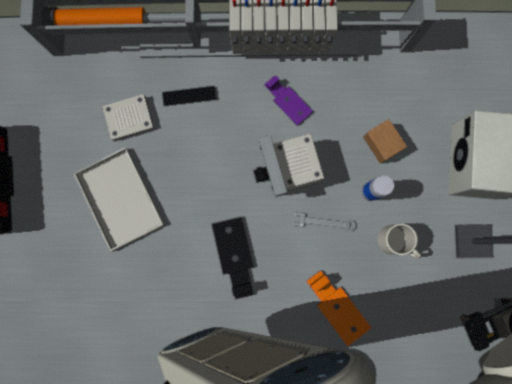

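View pics/side0.png

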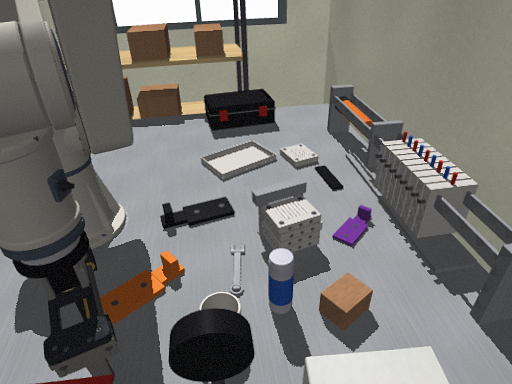

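Candidates for the spacer, by lug pixel in the top picture: black tongue under the stack (262,174), loose black one (241,289), orange (320,280) and purple (272,84). The loose black one is visibly larger. By the description I choose the black one under the stack, and I'll check it in a crop with a model overlay.

```bash
cat > m.py <<'E'
from h import *
c=cap('top')
A=[]
def add(q,n,cc,sel):
    for d in cams.mark_of(n,q):
        w=c2w(cc,d['location'])
        if sel(w): A.append((q,n,w)); 
s=None
for k in range(4):
    c=cap('top'); near=lambda w: abs(w[0]-.58)<.06 and -.22<w[1]<-.05
    for q in ['stop_frame','header_rail','spacer_center','spacer_lug','plate3','tray']: add(q,'top',c,near if q!='tray' else lambda w:True)
    s=cap('side')
    for q in ['stop_frame','header_rail','plate3','spacer_lug','tray']: add(q,'side',s,near if q!='tray' else lambda w:True)
for q in ['stop_frame','header_rail','spacer_center','spacer_lug','plate3','tray']:
  for n in ['top','side']:
    X=[a[2] for a in A if a[0]==q and a[1]==n]
    if X: print(q,n,len(X),np.round(np.mean(X,0),4),np.round(np.std(X,0),4))
# orientation from rail mask / lug mask / tray mask (top)
def rect(q,z,sel):
    for d in cams.cut_out('top',q):
        m=d['pixels'].astype(np.uint8); v,u=np.nonzero(m)
        if len(u)<20 or not sel(u.mean(),v.mean()): continue
        cn=cv2.findContours(m,cv2.RETR_EXTERNAL,cv2.CHAIN_APPROX_NONE)[0]; cn=max(cn,key=cv2.contourArea)[:,0]
        P=np.array([p2w(c,p,z)[:2]*1000 for p in cn],np.float32); r=cv2.minAreaRect(P)
        print(q,round(d['confidence'],2),len(u),'ctr',np.round(r[0],1),'size',np.round(r[1],1),'ang',round(r[2],1))
nb=lambda u,v: 240<u<335 and 120<v<210
for q,z in [('header_rail',.139),('stop_frame',.139),('spacer_lug',.038),('plate3',.106)]: rect(q,z,nb)
rect('tray',.022,lambda u,v:True)
rect('spacer_center',.01,lambda u,v:True)
def crop(cc,x,y,w,h,f,name,pts=()):
    im=cv2.resize(cc['img'][y:y+h,x:x+w],None,fx=f,fy=f,interpolation=cv2.INTER_CUBIC); cv2.imwrite(name,im)
crop(c,235,115,100,90,8,'pics/crop_top.png')
E
python3 m.py
```

```text
stop_frame top 5 [ 0.5769 -0.1354  0.0165] [0.0039 0.0206 0.0317]
header_rail top 4 [ 0.5702 -0.1106  0.1212] [0.0014 0.0013 0.0023]
header_rail side 3 [ 0.5747 -0.114   0.1207] [0.0003 0.0003 0.001 ]
spacer_center top 4 [ 0.58   -0.1358  0.0061] [0.0016 0.0009 0.0008]
spacer_lug top 4 [ 0.5677 -0.0775  0.0291] [0.0009 0.0015 0.0022]
spacer_lug side 1 [ 0.5859 -0.1781  0.0083] [0. 0. 0.]
plate3 top 6 [ 0.5791 -0.1526  0.0594] [0.0068 0.0386 0.0327]
plate3 side 16 [ 0.5888 -0.1806  0.0459] [0.0033 0.0024 0.0291]
tray top 4 [0.5016 0.3121 0.0048] [0.0015 0.0025 0.0011]
tray side 6 [0.5558 0.2234 0.004 ] [0.0841 0.1817 0.0127]
header_rail 0.75 717 ctr [ 569.3 -109.9] size [152.1  31.6] ang 15.1
stop_frame 0.56 803 ctr [ 570.1 -109.8] size [154.5  36.4] ang 15.3
spacer_lug 0.65 194 ctr [564. -82.] size [37.7 40.8] ang 89.7
plate3 0.97 1812 ctr [ 586.3 -177. ] size [125.8  98.3] ang 15.1
plate3 0.47 86 ctr [ 525.6 -192.8] size [ 8.1 79.8] ang 16.0
tray 0.8 5082 ctr [500.7 307.2] size [240.1 164.6] ang 26.7
spacer_center 0.93 1008 ctr [ 777.3 -152.7] size [151.1  60.6] ang 43.4
spacer_center 0.82 2242 ctr [338.5 -10.4] size [215.1  88.2] ang 12.1
spacer_center 0.75 199 ctr [569.7 -83.9] size [41.1 39.4] ang 13.8
spacer_center 0.71 51 ctr [ 530.2 -175.2] size [ 7. 40.] ang 18.2
spacer_center 0.58 2047 ctr [ 208.7 -280.2] size [206.8  81.9] ang 36.5
spacer_center 0.25 5277 ctr [501. 312.] size [245.  170.8] ang 26.5
```

View pics/crop_top.png

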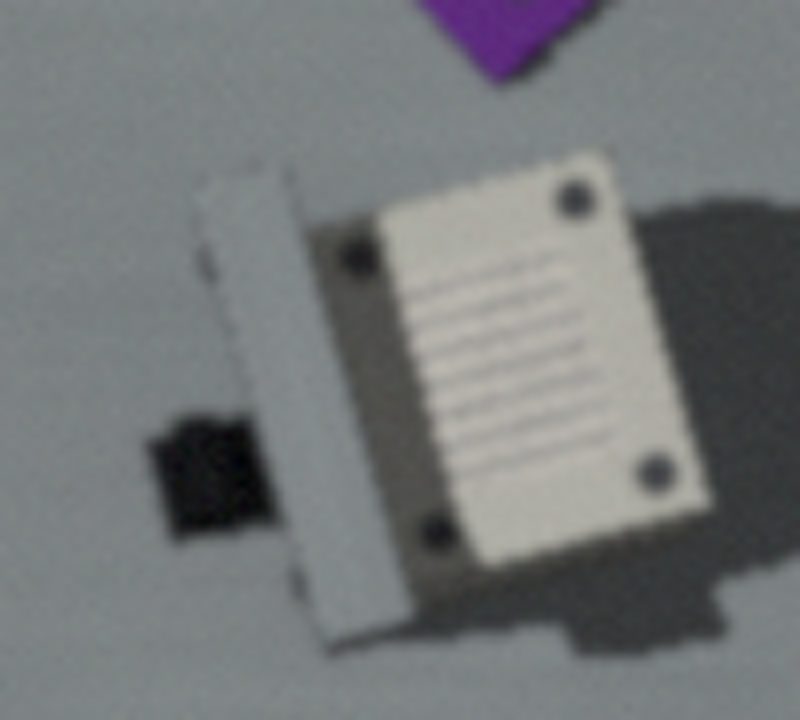

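The crop shows the small black tongue with its lug at crop (210,475), coming out from under the rail and stack, so the choice holds. The frame yaw is about -75° and the spacer's about -76°.

```bash
cat >> h.py <<'E'
def ori(yaw,lean,flip=1):
    "tool z down, leaning so the fingers point toward spacer +x; tool y across"
    f=np.array([np.cos(yaw),np.sin(yaw),0]); y=flip*np.array([-f[1],f[0],0])
    z=np.sin(lean)*f-np.cos(lean)*np.array([0,0,1.]); x=np.cross(y,z)
    return R.from_matrix(np.c_[x,y,z]).as_quat(), z, f
D=np.deg2rad
LUG=np.array([.568,-.0775,.026]); TRAY=np.array([.5015,.311])
E
python3 - <<'E'
from h import *
fF=np.array([np.cos(D(-75)),np.sin(D(-75)),0])
for fl in (1,-1):
  for ln in (30,35,40,50):
    q,z,f=ori(D(-76),D(ln),fl); t=LUG+.011*z
    o=[]
    for p in (t-z*.12+[0,0,.12],t-z*.12,t,t-fF*.17,t-fF*.17+[0,0,.04]):
        j=kin.ik(p,q); o.append(None if j is None else np.round(j,2))
    print(fl,ln,o[0],o[2],o[3],[x is not None for x in o])
    for ty in (26.7,26.7-180,26.7-30,26.7-150,26.7-210,26.7+30):
        q2,z2,f2=ori(D(ty),D(ln),fl); l=np.r_[TRAY-f2[:2]*.058,.030]; j=kin.ik(l+.011*z2,q2)
        print('   tray',ty,None if j is None else np.round(j,2))
E
```

```text
1 30 [ 0.27  0.24  1.86 -0.59  1.13  0.31] [ 0.16  0.59  1.98 -0.85  0.72  0.61] [ 0.48  0.6   1.96 -0.7   0.86  0.77] [True, True, True, True, True]
   tray 26.7 [0.61 0.44 2.34 3.57 0.17 1.27]
   tray -153.3 [0.53 0.89 1.28 0.03 1.5  1.62]
   tray -3.3000000000000007 None
   tray -123.3 [ 0.67  0.87  1.32 -0.16  1.45  1.31]
   tray -183.3 [0.39 0.85 1.36 0.22 1.41 1.93]
   tray 56.7 [0.31 0.46 2.27 1.62 0.32 2.48]
1 35 [ 0.34  0.27  1.88 -0.67  1.16  0.42] [ 0.21  0.61  1.98 -0.95  0.78  0.74] [ 0.52  0.63  1.94 -0.77  0.92  0.86] [True, True, True, True, True]
   tray 26.7 [0.62 0.47 2.39 3.41 0.34 1.44]
   tray -153.3 [0.53 0.94 1.2  0.03 1.6  1.62]
   tray -3.3000000000000007 None
   tray -123.3 [ 0.68  0.92  1.25 -0.17  1.56  1.32]
   tray -183.3 [0.37 0.9  1.3  0.24 1.51 1.92]
   tray 56.7 [0.26 0.49 2.31 1.91 0.42 2.14]
1 40 [ 0.4   0.31  1.89 -0.75  1.19  0.53] [ 0.25  0.65  1.99 -1.04  0.84  0.86] [ 0.56  0.67  1.93 -0.82  0.99  0.94] [True, True, True, True, True]
   tray 26.7 [0.63 0.52 2.44 3.35 0.52 1.51]
   tray -153.3 [0.52 1.   1.13 0.04 1.71 1.62]
   tray -3.3000000
[... 1719 characters left out ...]
2  1.    1.13  0.04  1.71 -1.52]
   tray -3.3000000000000007 None
   tray -123.3 [ 0.69  0.97  1.18 -0.19  1.66 -1.82]
   tray -183.3 [ 0.36  0.95  1.24  0.26  1.61 -1.23]
   tray 56.7 [ 0.22  0.53  2.35  2.08  0.54 -1.21]
-1 50 [ 0.5   0.4   1.9  -0.89  1.28 -2.42] [ 0.33  0.73  1.98 -1.16  0.98 -2.1 ] [ 0.63  0.76  1.89 -0.9   1.13 -2.08] [True, True, True, True, True]
   tray 26.7 [ 0.65  0.67  2.51  3.32  0.91 -1.56]
   tray -153.3 [ 0.52  1.11  0.98  0.05  1.92 -1.52]
   tray -3.3000000000000007 [ 1.06  0.65  2.31  4.41  0.81 -1.8 ]
   tray -123.3 [ 0.7   1.08  1.05 -0.23  1.86 -1.82]
   tray -183.3 [ 0.34  1.05  1.11  0.31  1.8  -1.23]
   tray 56.7 [ 0.13  0.65  2.4   2.22  0.82 -1.48]
```

```bash
cat > a.py <<'E'
from h import *
q,z,f=ori(D(-76),D(35)); t=LUG+.011*z
p=np.array(readout.get_obs()['eef_pos'])
env.move_linear(p+[0,0,.1],velocity=.3)
env.movep(t-z*.12+[0,0,.18],q)
env.move_linear(t-z*.12,velocity=.2)
env.move_linear(t,velocity=.08)
o=readout.get_obs(); print(o['t'],np.round(o['eef_pos'],4),np.round(t,4),np.round(o['wrist_force'],1))
for n in ('top','side'):
    c=cap(n); 
    for s in cams.mark_of(n,'spacer_lug'): print(n,round(s['confidence'],2),np.round(c2w(c,s['location']),3))
    u,v=w2p(c,LUG).astype(int); im=c['img'][v-45:v+45,u-50:u+50]
    cv2.imwrite(f'pics/g_{n}.png',cv2.resize(im,None,fx=6,fy=6,interpolation=cv2.INTER_CUBIC))
a,b=cv2.imread('pics/g_top.png'),cv2.imread('pics/g_side.png')
cv2.imwrite('pics/g.png',cv2.resize(np.hstack([a,b]),(800,360)))
E
python3 a.py
```

```text
9.8917 [ 0.5698 -0.0834  0.0174] [ 0.5695 -0.0836  0.017 ] [-0.9  0.5 -0.4]
top 0.82 [ 0.258 -0.026  0.032]
top 0.68 [ 0.564 -0.076  0.03 ]
top 0.67 [ 0.271 -0.238  0.034]
top 0.6 [ 0.823 -0.119  0.024]
side 0.87 [ 0.271 -0.235  0.033]
side 0.71 [ 0.825 -0.12   0.024]
side 0.59 [ 0.256 -0.029  0.039]
```

View pics/g.png

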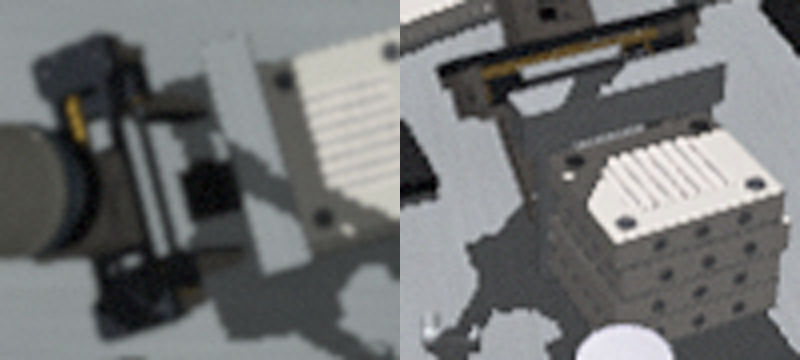

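The left half shows the lug at (210,188), centred between the fingers at (175,105) and (215,255). I'll grip now and start the pull gently.

```bash
cat > b.py <<'E'
from h import *
fF=np.array([np.cos(D(-75)),np.sin(D(-75)),0])
def st(m): 
    o=readout.get_obs(); print(m,round(o['t'],2),np.round(o['eef_pos'],4),np.round(o['wrist_force'],1),'gap',round(o['finger_gap']*92,1),'grip',np.round(o['grip_force'],1)); return o
claw.gripper_to(.45,5); claw.gripper_to(0.0,45); o=st('grip')
p=np.array(o['eef_pos'])
env.move_linear(p-fF*.015,velocity=.04); st('15mm')
c=cap('top')
for d in cams.mark_of('top','spacer_lug')+cams.mark_of('top','plate3'): print(round(d['confidence'],2),np.round(c2w(c,d['location']),3))
env.move_linear(p-fF*.17,velocity=.3); st('out')
env.pause(.3)
c=cap('top');s=cap('side')
a=cv2.resize(c['img'][90:230,180:340],None,fx=2.5,fy=2.5); b=cv2.resize(s['img'][150:290,190:350],None,fx=2.5,fy=2.5)
cv2.imwrite('pics/out.png',np.hstack([a,b]))
for n,cc in (('top',c),('side',s)):
    for q in ('plate0','spacer_center'):
        for d in cams.mark_of(n,q): print(n,q,round(d['confidence'],2),np.round(c2w(cc,d['location']),3))
E
python3 b.py
```

```text
grip 11.2 [ 0.569  -0.0838  0.0169] [-2.6  0.4  0.8] gap 35.6 grip 45.0
15mm 11.72 [ 0.5652 -0.0693  0.017 ] [ 0.3 -1.7  0.2] gap 35.3 grip 45.0
0.85 [ 0.825 -0.117  0.023]
0.71 [ 0.257 -0.026  0.031]
0.65 [ 0.273 -0.238  0.032]
0.52 [ 0.563 -0.064  0.028]
0.79 [ 0.584 -0.177  0.077]
out 12.54 [0.5254 0.0803 0.0169] [0.5 1.1 0. ] gap 36.0 grip 45.0
top plate0 0.85 [ 0.589 -0.183  0.072]
top spacer_center 0.83 [ 0.775 -0.156  0.004]
top spacer_center 0.69 [ 0.337 -0.01   0.007]
top spacer_center 0.68 [0.537 0.03  0.006]
top spacer_center 0.57 [ 0.21  -0.28   0.008]
side plate0 0.86 [ 0.59  -0.181  0.024]
side plate0 0.68 [ 0.586 -0.174 -0.001]
side plate0 0.68 [ 0.593 -0.185  0.074]
side plate0 0.67 [ 0.597 -0.179  0.049]
side spacer_center 0.96 [ 0.213 -0.285  0.007]
side spacer_center 0.94 [ 0.78  -0.157  0.001]
side spacer_center 0.79 [ 0.339 -0.013  0.009]
side spacer_center 0.59 [0.535 0.027 0.007]
```

View pics/out.png

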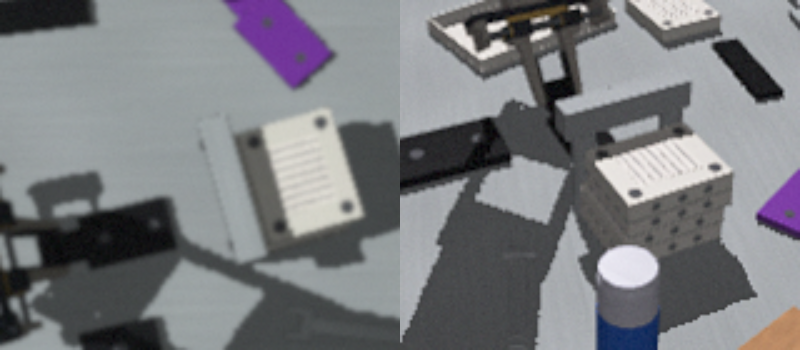

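The stack is down on the bench: four plates at z 0, 24, 49 and 74 mm, still neat against the frame. The spacer is wholly out, centred at about (0.536, 0.029). Next I'll lift it low and turn it over the tray.

```bash
cat > c.py <<'E'
from h import *
from b import st
E
sed -n '/^def st/,/return o/p' b.py >> h.py
cat > c.py <<'E'
from h import *
p=np.array(readout.get_obs()['eef_pos'])
env.move_linear(p+[0,0,.042],velocity=.08); st('lift')
q2,z2,f2=ori(D(26.7-180),D(35)); T=np.r_[TRAY-f2[:2]*.058,.026]+.011*z2; T[2]=p[2]+.042
env.move_linear(T,q2,velocity=.12); st('over')
env.pause(.2)
c=cap('top'); s=cap('side')
for n,cc in (('top',c),('side',s)):
    for d in cams.mark_of(n,'spacer_center')+cams.mark_of(n,'tray'): print(n,round(d['confidence'],2),np.round(c2w(cc,d['location']),3))
a=cv2.resize(c['img'][140:260,60:200],(400,343)); b=cv2.resize(s['img'][110:230,180:320],(400,343))
cv2.imwrite('pics/over.png',np.hstack([a,b]))
E
python3 c.py
```

```text
lift 13.82 [0.5249 0.0801 0.0592] [ 0.6  0.1 -1.2] gap 35.8 grip 45.0
over 16.09 [0.5475 0.3341 0.059 ] [-0.4  0.6 -1.1] gap 35.7 grip 45.0
top 0.96 [ 0.208 -0.28   0.008]
top 0.88 [ 0.777 -0.16   0.005]
top 0.78 [0.497 0.314 0.047]
top 0.56 [ 0.338 -0.01   0.009]
top 0.72 [0.501 0.309 0.001]
side 0.88 [0.494 0.31  0.052]
side 0.84 [ 0.208 -0.286  0.008]
side 0.83 [ 0.337 -0.015  0.007]
side 0.66 [ 0.779 -0.156  0.007]
side 0.95 [0.5   0.312 0.   ]
side 0.4 [ 0.595 -0.18   0.049]
```

View pics/over.png

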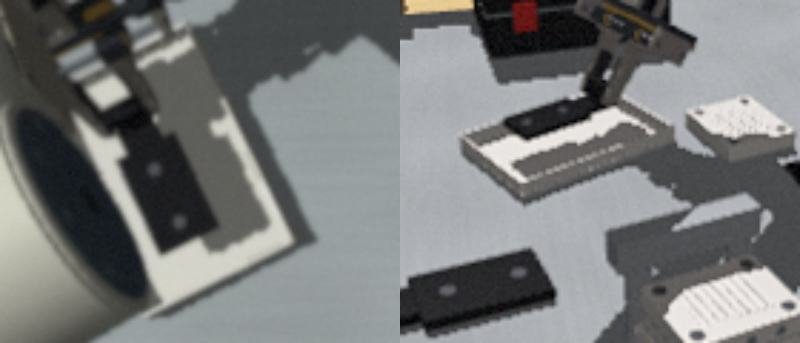

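The spacer hangs level over the middle of the tray (left half, holes at (155,170) and (180,222)). Now to lower it and release.

```bash
cat > d.py <<'E'
from h import *
p=np.array(readout.get_obs()['eef_pos']); z2=R.from_quat(readout.get_obs()['eef_rot']).as_matrix()[:,2]
for h in (.024,.022,.021,.0205):
    p[2]=h; env.move_linear(p,velocity=.05 if h>.023 else .02); o=st(h)
    if o['wrist_force'][2]>4: break
claw.gripper_to(.7); env.pause(.2); st('open')
p=np.array(readout.get_obs()['eef_pos'])
env.move_linear(p-z2*.12,velocity=.1); env.move_linear(p-z2*.12+[0,0,.12],velocity=.2)
env.movep([.30,.36,.36],ori(D(26.7-180),0)[0]); env.pause(.3); st('away')
c=cap('top'); s=cap('side')
for n,cc in (('top',c),('side',s)):
    for qn in ('spacer_center','tray','plate0'):
        for d in cams.mark_of(n,qn): 
            w=c2w(cc,d['location'])
            if w[0]>.4 and w[0]<.7: print(n,qn,round(d['confidence'],2),np.round(w,3))
cv2.imwrite('pics/end.png',np.hstack([cv2.resize(c['img'],(400,300)),cv2.resize(s['img'][90:300,120:400],(400,300))]))
E
python3 d.py
```

```text
0.024 17.44 [0.5478 0.3343 0.0241] [-0.4 -0.8 -1.1] gap 35.8 grip 45.0
0.022 17.69 [0.5477 0.3342 0.0221] [-0.1 -0.1 -2. ] gap 35.7 grip 45.0
0.021 17.94 [0.5477 0.3342 0.0211] [ 0.2 -0.  -0.7] gap 35.8 grip 45.0
0.0205 18.19 [0.5477 0.3342 0.021 ] [ 0.  -0.1  3.4] gap 35.8 grip 45.0
open 18.98 [0.5477 0.3342 0.0205] [0.1 0.  0.6] gap 64.5 grip 0.0
away 22.66 [0.3006 0.3602 0.3595] [-0.2 -0.9 -0.1] gap 64.3 grip 0.0
top spacer_center 0.59 [0.496 0.314 0.011]
top tray 0.65 [0.5   0.311 0.005]
top plate0 0.68 [ 0.588 -0.182  0.071]
side spacer_center 0.58 [0.493 0.314 0.01 ]
side tray 0.9 [ 0.501  0.309 -0.004]
side plate0 0.7 [ 0.595 -0.179  0.05 ]
side plate0 0.64 [ 0.594 -0.183  0.074]
side plate0 0.63 [ 0.588 -0.175 -0.001]
```

View pics/end.png

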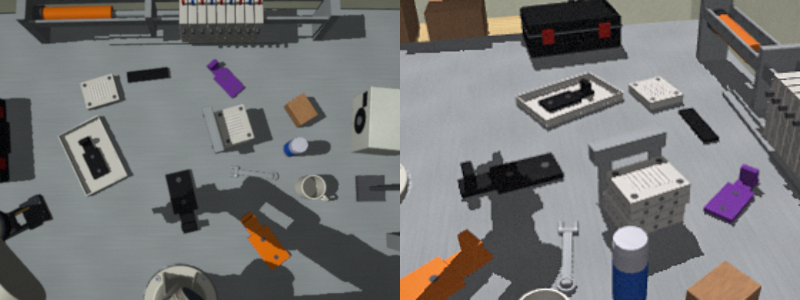

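The spacer lies flat in the tray (left half, 93,155), the stack stands neatly at (232,128), the bystanders haven't moved and the arm is clear.

```bash
python3 -c "
from h import *
print(workorder.hand_in())"
```

```text
the job is handed in; nothing more can be done
None
```

The job is handed in with no verdict returned: in the last pictures the spacer plate lies flat in the tray, the stack stands on the bench against the frame, and nothing else has moved.

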